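# Stow the contactor in the van's push-release drawer

## Task

Press the release under the tie bar of the drawer unit so that the drawer pops out, set the contactor down upright inside the drawer without dropping it, and then push the drawer fully home until it clicks and stays shut. Leave everything else where it is.

Things in the scene. Friction and masses are not known exactly. Their poses are not given: they have to be found in the camera images.
- unit: grey steel drawer unit fixed on the bench, 240 mm wide (its y), 220 mm deep (its x), top at z = 118 mm. Origin: at bench height, foot of the middle of its front plane; x points from the front into the unit, the front faces the robot. Steel uprights stand just outside both sides (y = +-120 to 132 mm, x = 30 to 60 mm, 240 mm high) and carry the tie bar
- tie_bar (a point): middle of the lower front edge of the dark steel bar that crosses over the release across the whole unit: 30 mm deep (x = 30 to 60 mm of the unit), z = 218 to 242 mm. Because of it an upright tool cannot reach the release: lean it 30 to 45 degrees, fingertips pointing into the unit and down, wrist back towards the robot
- release (a joint): travel of the release, m: 0 up, 0.010 fully pressed; it moves straight down and springs back by itself. The catch lets go between 4 and 8 mm; press it fully (about 5 N) for a moment. It also dips by itself as the drawer clicks home
- release_top (a point): middle of the flat top of the release, a black ribbed push plate 40 mm (unit x) by 70 mm (unit y) at the front of the unit's top, under the tie bar; it stands 14 mm out of the top when up (z = 132 mm). Its middle is 38 mm behind the unit's front plane. Axes parallel to the unit's
- tray (a joint): how far the drawer is out (towards the unit's -x), m: 0 latched shut, 0.13 fully out. Once unlatched, a spring (6 N shut, 2 N fully out) drives it out in under a second and keeps it out. To latch, push it 2 to 5 mm past 0 (hard stop at 6 mm past; takes about 7 to 12 N) and let go; it then rests at about 0
- tray_front (a point): middle of the outer face of the drawer's flat aluminium front panel, 206 mm wide (y), 78 mm high (26 to 104 mm above the bench), 24 mm thick. This point is 65 mm above the bench and, when shut, 24 mm in front of the unit's front plane; it moves with the drawer, axes parallel to the unit's. There is no handle: push on this panel, keeping the gripper's body clear of bar and release
- tray_floor (a point): middle of the drawer's inner floor, 28 mm above the bench, 110.5 mm behind the panel's outer face; moves with the drawer, axes parallel to the unit's. Inside: 173 mm long (x), 180 mm wide (y), walls 48 mm high. When fully out the front 130 mm are clear of the unit, centred 21 mm in front (-x) of this point. Things up to 75 mm tall pass in under the unit's top
- contactor: the part to stow, a black contactor (relay block): base 78 mm long (its x), 56 mm wide (its y), 34 mm high, with a narrower block 44 mm long (x), the same 56 mm wide, rising in the middle to 60 mm; six steel screw heads on the two steps. About 0.3 kg. It stands upright on the bench. Origin: centre of its underside, z up. Grip it across its 56 mm width
- transformer: a small open-frame transformer: dark steel core 70 x 30 mm, 58 mm high, with a paper-wrapped coil bulging out at both sides, on a thin 90 mm mounting strip; loose, to be left alone. Origin: centre of its underside
- multimeter: a grey hand multimeter lying on its back, 150 x 75 mm, 38 mm high; loose, to be left alone. Origin: centre of its underside
- spool: a spool of copper wire, 100 mm across, 50 mm high, lying flat; loose, to be left alone. Origin: centre of its underside
- spray_can: a spray can 64 mm across, 170 mm tall, standing; loose, to be left alone. Origin: centre of its underside
- bit_case: a flat black case 80 x 130 mm, 35 mm high, lying on the drawer unit's top behind the tie bar; loose, to be left alone. Origin: centre of its underside
- tape_roll: a grey roll 90 mm across, 45 mm high, lying flat; loose, to be left alone. Origin: centre of its underside
Mind the look-alikes: they are no part of the job. Leave any purple look-alike of the contactor alone.

How it is judged:
By the outcome, as a careful person would: the job done as asked, in the order asked, and still so for the second after the job is handed in, with the robot touching nothing.
It also fails if it takes over 67 s, if anything falls off the work surface, if the arm or the gripper's body presses on something with over 40 N, if the wrist force passes 120 N, or if a joint passes its speed limit or range.

## Robot

A 6-joint arm with a two-finger parallel gripper is mounted at the origin on the work surface. World frame = base frame: x ahead of the robot, y to its left, z up, the work surface at z = 0. Lengths are in m, angles in rad, forces in N, time in s.
With the tool pointing down it reaches from about 0.325 to 0.85 m from the base axis. Payload 4.4 kg.
Tool frame: the origin (TCP) lies at the very end of the fingers, on their centre line; the grasp point (between the pads) lies 19 mm behind it; z points along the fingers, y is the direction in which the jaws open and shut (so a half turn about z gives the same grasp; the last joint's range is limited). The gripper opens to 94 mm and grips with 3 to 60 N. Pads are 16 mm wide; open, the fingers measure 119 mm over their backs; the gripper's body (75 mm by 177 mm) begins 78 mm behind the grasp point.
Start: joints at [-1.417, 0.207, 1.542, -0, 1.393, -0.15], TCP at [0.173, -0.549, 0.205] pointing down, gripper open.
Joint ranges: [-2.73, 2.73], [-0.86, 2.22], [0.23, 2.46], [-1.11, 4.25], [0.08, 2.63], [-2.82, 2.82]. Speed limits (rad/s): [2.79, 2.79, 3.14, 3.14, 3.14, 3.14].

## Interface

Orientations are given as [roll, pitch, yaw] about the fixed x, y, z axes, in that order (R = Rz(yaw) Ry(pitch) Rx(roll)).
In Python, from station import bot, cams, ticket gives the robot as it stands.
- The arm moves only by the tool carry_out, never from a script. Its argument "moves" is a list of rows, each a list of 3 entries, a list of its own where there are three numbers: the closure, from -1 (fully open) to 1 (shut), then the shift along the tool's x, y, z in m, then the turn about the tool's z in rad. A call has 1 to 5 rows; each row shifts and turns the commanded pose from where the row before left it, along the tool's axes as they then stand; what a row does not reach is not made up. A row lasts 1/8 s, in which the tool goes at most 62.5 mm and 10.7 degrees, less where a joint would pass 70% of its speed; a pose out of reach is approached as far as the arm can. A call with a gripper value outside its range is refused whole. The fingers move at their own pace and stop on an object; "newtons" is the grip in N (left out, the last holds). Time passes only in rows, so rows that do not move let the fingers close. It gives the time, the measured TCP pose, the force and the opening at its end, in the units of the state.
- bot.sense(): the state, without advancing time (a new reading comes with each control period).
- cams.snapshot(name): name is "scene" or "top" or "wrist"; returns a dict with "pixels" (480x640x3 uint8, blue, green, red), "range_z" (480x640 float32, m along the optical axis (not along the pixel's ray), 0 where there is no reading), "fx", "fy", "cx", "cy" (pixels), "extrinsics" (4x4, takes a point from world to camera coordinates); the wrist camera has in their place "tool_from_camera" (4x4, takes a point from camera to tool coordinates, whose origin is the TCP and whose axes are the flange's). Camera axes: x right, y down, z forward; pixel columns grow to the right and rows downward; lengths in m; the calibration is good to about 2 mm. The wrist camera is an equidistant fisheye: a pixel r from the principal point sees the ray r / f radians off the axis. A picture is of the moment at which its call begins: read the wrist's pose just before it.
- ticket.hand_in(): hands the job in, once; it reports no verdict.
Trained networks look in a picture, given as the dict that the camera call returned (one of the last four; its "shot" number tells which), for a name from the list of things; names that differ only in an ending like _2 or _b are one class to them, and where a whole thing is asked for, a point or a joint stands for the part that bears it (a point fixed in the world has none). Each returns a list of dicts, best first, with "confidence" (0 to 1); they miss things now and then, are a little off and sometimes report something else, mostly with a low value. They report only what shows in the picture. A call takes as long as a camera call. They do not tell look-alikes from the thing itself.
- cams.masks_of(picture, thing): "mask" (480x640 bool, what is visible of it) and "rect" ([left, top, right, bottom] in pixels, round what is visible of it).
The state is a dict: "clock": time; "joints": joint angles; "joint_vel": joint speeds; "joint_torque": joint torques, N m; "ee_pos": TCP position; "tcp_rot": TCP orientation; "force": force on the tool from outside, world axes, zero at the start; "wrist_torque": the same for the moment, N m; "width": opening from 0.0 (shut) to 1.0 (fully open).
Only numpy, scipy, OpenCV 4.12 (cv2) and the standard library are available. Lean on these libraries where they do the work, as an engineer would, in place of code of your own. Each camera call takes 0.05 s, during which the arm holds its last target. There are 200 camera calls.

## Working session

There is one attempt and no reset: what is moved stays moved. The work goes in short steps, Python scripts to look and compute and a tool call to move; the robot and the scene stay as the last step left them, time stands still between calls to the robot, and variables do not carry over. Pictures are saved under pics/ and viewed, about 8 in all and at most 12, crops included, and the job is handed in when it is done.

Besides the shell and the picture viewer there is one more tool, called after "Request:" in YAML: its name, and indented under it one key for each argument. carry_out: Moves the arm, as the interface text tells. Its arguments: {"type":"object","properties":{"moves":{"type":"array","items":{"type":"array"}},"newtons":{"type":"number"}},"required":["moves"]}

```bash
ls; mkdir -p pics; cat > h.py <<'E'
import numpy as np, cv2
from scipy.spatial.transform import Rotation as R
from station import bot,cams,ticket
def pts(p,mask=None):
    z=p["range_z"]; v,u=np.nonzero((z>0)&(mask if mask is not None else True)); d=z[v,u]
    c=np.stack([(u-p["cx"])/p["fx"]*d,(v-p["cy"])/p["fy"]*d,d],1)
    E=p["extrinsics"]; return (c-E[:3,3])@E[:3,:3], u, v
E
python3 - <<'E'
from h import *
s=bot.sense(); print(s)
ims=[]
for n in ["scene","top"]:
    p=cams.snapshot(n); ims.append(p["pixels"])
    cv2.imwrite(f"pics/{n}0.png",p["pixels"])
    print(n,p["fx"],p["extrinsics"].round(3).tolist())
    for t in ["contactor","unit","tray_front","release","transformer","multimeter","spool","spray_can","bit_case","tape_roll","tie_bar"]:
        try: ms=cams.masks_of(p,t)
        except Exception as e: print(t,e); continue
        for m in ms:
            if m["confidence"]<.3: continue
            P,u,v=pts(p,m["mask"])
            print(t,round(m["confidence"],2),[int(x) for x in m["rect"]],np.median(P,0).round(3),P.min(0).round(3),P.max(0).round(3), p["pixels"][m["mask"]].mean(0).round())
E
```

```text
pics
{'clock': 0.0, 'joints': array([-1.41648857e+00,  2.07365267e-01,  1.54294798e+00, -1.87322642e-05,
        1.39350248e+00, -1.50510544e-01]), 'joint_vel': array([-5.30653047e-04,  6.86980396e-04,  1.47225361e-03, -8.93365054e-04,
       -1.85949759e-03, -4.45313187e-05]), 'joint_torque': array([ 8.04921583e-04, -3.70876980e+01, -2.81418622e+01,  6.97070500e-02,
        3.60067980e-02, -1.79719982e-04]), 'ee_pos': array([ 0.1724207 , -0.54769325,  0.20432473]), 'tcp_rot': array([-3.13939195e+00, -3.15111396e-04,  3.04821279e-01]), 'force': array([ 0.54620622,  0.1253557 , -0.0041469 ]), 'wrist_torque': array([0.04074759, 0.02973107, 0.00837318]), 'width': 0.9994283583404712}
scene 454.28773830781887 [[-0.936, -0.352, -0.019, 0.571], [-0.219, 0.621, -0.752, 0.242], [0.277, -0.7, -0.659, 1.373], [0.0, 0.0, 0.0, 1.0]]
contactor 0.95 [264, 290, 290, 318] [0.66  0.22  0.039] [ 0.624  0.132 -0.007] [0.735 0.254 0.065] [122.  77. 108.]
contactor 0.68 [359, 280, 392, 308] [0.399 0.089 0.036] [ 0.359 -0.018 -0.004] [0.451 0.116 0.065] [130.  81. 112.]
contactor 0.58 [304, 288, 335, 318] 
[... 2793 characters left out ...]
.]
spool 0.67 [152, 270, 204, 321] [0.419 0.473 0.031] [ 0.344  0.404 -0.013] [0.499 0.557 0.044] [89. 95. 87.]
spray_can 0.69 [146, 221, 186, 251] [0.588 0.479 0.159] [0.561 0.462 0.003] [0.624 0.525 0.179] [139. 137. 135.]
bit_case 0.84 [345, 159, 393, 185] [ 0.79  -0.101  0.152] [ 0.727 -0.163  0.114] [ 0.841 -0.036  0.239] [38. 35. 35.]
tape_roll 0.83 [467, 238, 501, 261] [ 0.587 -0.471  0.044] [ 0.545 -0.521  0.005] [ 0.631 -0.431  0.053] [117. 111. 114.]
tape_roll 0.58 [346, 157, 390, 188] [ 0.789 -0.102  0.152] [ 0.719 -0.172  0.111] [ 0.843 -0.035  0.248] [41. 38. 37.]
tie_bar 0.67 [312, 139, 404, 233] [ 0.713 -0.051  0.118] [ 0.633 -0.214 -0.003] [0.94  0.067 0.25 ] [104. 100.  94.]
```

```bash
python3 - <<'E'
from h import *
p=cams.snapshot("top")
im=p["pixels"][130:340,230:450]; cv2.imwrite("pics/crop1.png",cv2.resize(im,None,fx=2.85,fy=2.85,interpolation=cv2.INTER_CUBIC))
P,u,v=pts(p)
def rect(Q,n):
    r=cv2.minAreaRect((Q[:,:2]*1000).astype(np.float32)); print(n,len(Q),np.round(r[0],1),np.round(r[1],1),round(r[2],1))
def box(x0,x1,y0,y1,z0,z1): 
    return P[(P[:,0]>x0)&(P[:,0]<x1)&(P[:,1]>y0)&(P[:,1]<y1)&(P[:,2]>z0)&(P[:,2]<z1)]
rect(box(.60,.70,-.2,.1,.094,.109),"panel top")
rect(box(.60,.95,-.25,.15,.225,.26),"bar")
rect(box(.66,.74,-.12,.0,.125,.145),"release")
rect(box(.60,1,-.25,.15,.112,.124),"unit top")
rect(box(.49,.61,.12,.215,.052,.075),"contactor upper")
rect(box(.49,.61,.12,.215,.015,.075),"contactor all")
rect(box(.35,.46,.02,.13,.015,.075),"purple1"); rect(box(.6,.73,.15,.26,.015,.075),"purple2")
for n,b in [("panel",box(.60,.70,-.2,.1,.094,.109)),("bar",box(.60,.95,-.25,.15,.225,.26)),("rel",box(.66,.74,-.12,.0,.125,.145)),("con",box(.49,.61,.12,.215,.052,.075))]:
    print(n,b.min(0).round(3),b.max(0).round(3),np.median(b[:,2]).round(4))
E
```

```text
panel top 567 [660. -65.] [251.6  51.7] 89.7
bar 1175 [713.8 -63.4] [264.1  32.4] 83.0
release 284 [702.1 -63.2] [71.7 42.3] 82.5
unit top 3111 [770.3 -72. ] [257.9 238.6] 83.3
contactor upper 266 [549.2 168.4] [56.5 43.6] 84.3
contactor all 488 [548.6 168.4] [56.6 79. ] 84.3
purple1 486 [404.7  73.6] [55.9 78.8] 67.5
purple2 499 [669.7 206.1] [57.8 78.2] 47.0
panel [ 0.634 -0.191  0.094] [0.686 0.061 0.109] 0.1025
bar [ 0.682 -0.195  0.225] [0.744 0.067 0.249] 0.2406
rel [ 0.676 -0.099  0.125] [ 0.726 -0.028  0.138] 0.1312
con [0.527 0.14  0.052] [0.573 0.198 0.067] 0.0599
```

View pics/crop1.png

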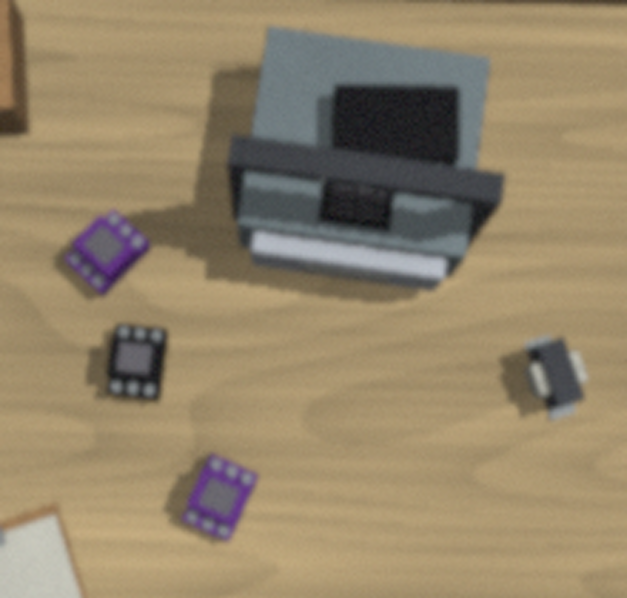

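View pics/scene0.png

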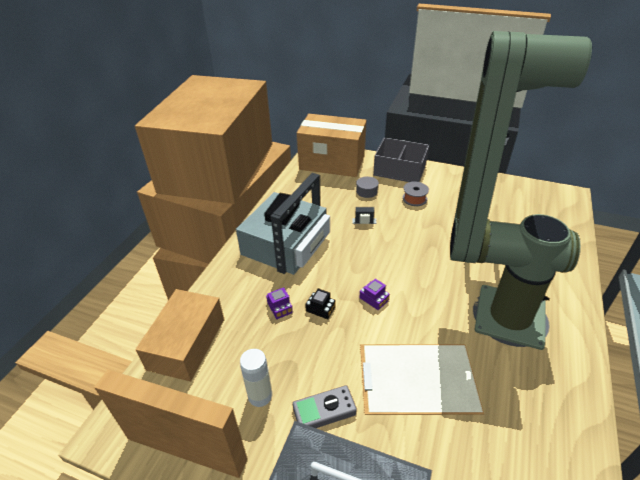

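Crop 1 shows three contactors. The black one is at crop (137,362), about top pixel (278,257), between purple ones at crop (107,253) and (220,497). It is the only black one, so it is the part to stow. The scene view agrees: black at (320,303), purple at (279,303) and (374,293).

The rows give no tilt axis, so I'll first see how the arm behaves at its reach limit in free space.

Request:
carry_out:
  moves:
    - [-1,[0,0,-0.05],0.14]
    - [-1,[0,0,-0.05],0.14]
    - [-1,[0,0,-0.05],0.145]
    - [-1,[0.05,0,0],0]
    - [-1,[0.05,0,0],0]

```text
clock: 1.88
ee_pos: [0.2725, -0.5613, 0.3572]
tcp_rot: [3.139, -0.001, -0.122]
force: [0.5, 0.2, -0.0]
width: 0.998
```

Request:
carry_out:
  moves:
    - [-1,[0.042,-0.042,0],0]
    - [-1,[0.042,-0.042,0],0]
    - [-1,[0.042,-0.042,0],0]
    - [-1,[0.042,-0.042,0],0]
    - [-1,[0.042,-0.042,0],0]

```text
clock: 2.5
ee_pos: [0.5068, -0.3758, 0.3555]
tcp_rot: [3.141, -0.0, -0.12]
force: [1.0, -0.3, 0.2]
width: 0.996
```

Request:
carry_out:
  moves:
    - [-1,[0.06,0,0],0]
    - [-1,[0.06,0,0],0]
    - [-1,[0.06,0,0],0]
    - [-1,[0.06,0,0],0]
    - [-1,[0.06,0,0],0]

```text
clock: 3.12
ee_pos: [0.7691, -0.4001, 0.3391]
tcp_rot: [3.134, -0.021, -0.121]
force: [1.1, -1.9, 16.2]
width: 0.998
```

```bash
python3 -c "
from h import *
print(bot.sense())"
```

```text
{'clock': 3.125, 'joints': array([-0.58029477,  0.91792498,  0.2247852 ,  0.00274088,  1.97682869,
        1.11228885]), 'joint_vel': array([ 0.22144012,  0.3634652 , -0.02390404,  0.01854827,  0.21113967,
        0.22323886]), 'joint_torque': array([  1.31140295, -21.53643072, -69.45379257,  -0.11925273,
         3.73036556,  -0.23699616]), 'ee_pos': array([ 0.7690797 , -0.40009867,  0.33913849]), 'tcp_rot': array([ 3.13406589, -0.02088074, -0.12059839]), 'force': array([ 1.05336581, -1.91052457, 16.18236575]), 'wrist_torque': array([-0.15427363, -0.2289671 ,  0.00607281]), 'width': 0.997677628548985}
```

The reach limit gives no useful lean: pitch moved only 0.02, and the elbow came right up against its range. I'll back off now. With an upright tool, the fingers can't reach under the bar. The held contactor can, if I grip it near its rear end so that its front reaches under the bar and presses the plate flat.

Request:
carry_out:
  moves:
    - [-1,[-0.05,0,0],0]
    - [-1,[-0.06,0,0],0]
    - [-1,[-0.06,-0.02,0],0]
    - [-1,[-0.045,-0.04,0],0]
    - [-1,[-0.03,-0.05,0],0]

```text
clock: 3.75
ee_pos: [0.5442, -0.2628, 0.3372]
tcp_rot: [3.132, -0.025, -0.123]
force: [1.1, 0.2, 0.2]
width: 0.999
```

```bash
python3 -c "
from h import *
s=bot.sense();print(s['joints'].round(3),s['ee_pos'],s['tcp_rot'],s['force'])"
```

```text
[-0.595  0.184  1.301  0.003  1.63   1.099] [ 0.54415314 -0.26280191  0.33723083] [ 3.13238448 -0.02454164 -0.12264957] [1.10529941 0.22000524 0.16814807]
```

```bash
cat >> h.py <<'E'
def go(x,y,z,yaw=None,s=None):
    s=s or bot.sense(); M=R.from_euler("xyz",s["tcp_rot"])
    print("tool shift",M.inv().apply(np.array([x,y,z])-s["ee_pos"]).round(4),"turn",None if yaw is None else round(s["tcp_rot"][2]-yaw,3))
def unit(ux,uy,yaw=-.122,o=(.667,-.058)):
    c,s=np.cos(yaw),np.sin(yaw); return o[0]+c*ux-s*uy,o[1]+s*ux+c*uy
E
python3 -c "
from h import *
go(.523,.1706,.2,-.1)"
```

```text
tool shift [-0.0774 -0.4288  0.1314] turn -0.023
```

Request:
carry_out:
  moves:
    - [-1,[-0.01,-0.054,0],-0.023]
    - [-1,[-0.01,-0.054,0.02],0]
    - [-1,[-0.01,-0.054,0.02],0]
    - [-1,[-0.01,-0.054,0.02],0]
    - [-1,[-0.01,-0.054,0.02],0]

```text
clock: 4.38
ee_pos: [0.5256, 0.011, 0.253]
tcp_rot: [3.132, -0.025, -0.097]
force: [0.5, -0.5, 0.5]
width: 1.001
```

Request:
carry_out:
  moves:
    - [-1,[-0.009,-0.053,0.02],0]
    - [-1,[-0.009,-0.053,0.02],0]
    - [-1,[-0.009,-0.053,0.01],0]
    - [-1,[0,0,0],0]

```text
clock: 4.88
ee_pos: [0.514, 0.1727, 0.1999]
tcp_rot: [3.132, -0.021, -0.091]
force: [-0.4, 0.5, 0.2]
width: 1.0
```

```bash
python3 - <<'E'
from h import *
s=bot.sense(); print(s['ee_pos'],s['tcp_rot'],s['joints'].round(3))
p=cams.snapshot("wrist"); cv2.imwrite("pics/w1.png",p["pixels"])
T=p["tool_from_camera"]; print(T.round(3).tolist(),p["fx"])
M=R.from_euler("xyz",s["tcp_rot"]).as_matrix()
v,u=np.nonzero(p["range_z"]>0); d=p["range_z"][v,u]
a=(u-p["cx"])/p["fx"]; b=(v-p["cy"])/p["fy"]; th=np.hypot(a,b); k=np.tan(th)/np.maximum(th,1e-9)
ok=th<1.2; c=np.stack([a*k*d,b*k*d,d],1)[ok]
W=(c@T[:3,:3].T+T[:3,3])@M.T+s["ee_pos"]
for lo in (.05,.015):
    q=(abs(W[:,0]-.548)<.07)&(abs(W[:,1]-.168)<.05)&(W[:,2]>lo)&(W[:,2]<.07)
    print(cv2.minAreaRect((W[q,:2]*1000).astype(np.float32)),q.sum())
go(.523,.1706,.008,-.1)
E
```

```text
[0.51398574 0.17268067 0.19989955] [ 3.13188457 -0.02143561 -0.09135105] [ 0.174  0.131  1.642 -0.015  1.351  1.839]
[[-0.0, -0.958, -0.286, 0.083], [1.0, -0.0, 0.0, 0.0], [-0.0, -0.286, 0.958, -0.179], [0.0, 0.0, 0.0, 1.0]] 371.64829954431775
((550.2938842773438, 168.3946990966797), (56.16687774658203, 43.896663665771484), 84.32083892822266) 3174
((550.2685546875, 168.3321533203125), (56.06978988647461, 78.13978576660156), 83.95574188232422) 5031
tool shift [ 0.0036 -0.0025  0.1928] turn 0.007
```

View pics/w1.png

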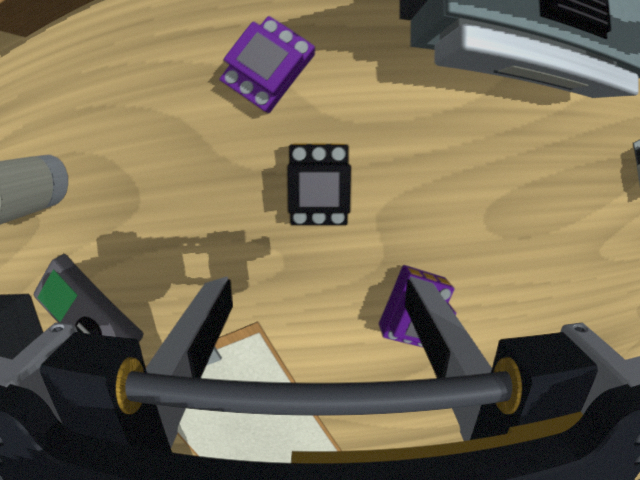

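Wrist view: the black contactor sits at (319,185), clear of the purple ones at (267,65) and (420,305). The refined centre is (0.550, 0.168), yaw −0.10. I'll grip it 25 mm behind its centre.

Request:
carry_out:
  moves:
    - [-1,[0.006,-0.003,0.03],0.01]
    - [-1,[0,0,0.06],0]
    - [-1,[0,0,0.06],0]
    - [-1,[0,0,0.03],0]
    - [-1,[0,0,0.01],0]
  newtons: 50

```text
clock: 5.55
ee_pos: [0.5253, 0.1678, 0.0096]
tcp_rot: [3.131, -0.021, -0.109]
force: [-0.6, 0.7, 0.3]
width: 0.999
```

Request:
carry_out:
  moves:
    - [-1,[0,0,0],0]
    - [1,[0,0,0],0]
    - [1,[0,0,0],0]
    - [1,[0,0,0],0]
    - [1,[0,0,0],0]

```text
clock: 6.18
ee_pos: [0.5265, 0.1698, 0.0118]
tcp_rot: [3.132, -0.025, -0.107]
force: [0.7, 1.1, 0.3]
width: 0.611
```

Request:
carry_out:
  moves:
    - [1,[0,0,0],0]
    - [1,[0,0,-0.02],0]
    - [1,[0,0,-0.05],0]
    - [1,[0,0,-0.06],0]
    - [1,[0,0,-0.06],0]

```text
clock: 6.8
ee_pos: [0.5204, 0.1717, 0.2015]
tcp_rot: [3.131, -0.021, -0.107]
force: [1.0, 0.4, -3.6]
width: 0.596
```

```bash
python3 - <<'E'
from h import *
s=bot.sense(); print(s['ee_pos'],s['tcp_rot'],s['force'],s['width'])
x,y=unit(-75,0) if 0 else unit(-.085,0); print(x,y); go(x,y,.175,-.122)
E
```

```text
[0.52042532 0.17170006 0.20146997] [ 3.13113765 -0.02101437 -0.10700697] [ 0.98042825  0.36952199 -3.58224023] 0.595970910137051
0.582631785791505 -0.047655705375933444
tool shift [0.0847 0.2112 0.0305] turn 0.015
```

Request:
carry_out:
  moves:
    - [1,[0.005,0.05,0],0.015]
    - [1,[0.02,0.055,0],0]
    - [1,[0.03,0.055,0.01],0]
    - [1,[0.03,0.051,0.02],0]
    - [1,[0,0,0],0]

```text
clock: 7.42
ee_pos: [0.5803, -0.0512, 0.1719]
tcp_rot: [3.132, -0.018, -0.128]
force: [-0.5, 0.3, -3.4]
width: 0.59
```

```bash
python3 - <<'E'
from h import *
s=bot.sense(); print(s['ee_pos'],s['tcp_rot'],s['force'],s['width'])
p=cams.snapshot("wrist"); cv2.imwrite("pics/w2.png",p["pixels"])
T=p["tool_from_camera"]
M=R.from_euler("xyz",s["tcp_rot"]).as_matrix()
v,u=np.nonzero(p["range_z"]>0); d=p["range_z"][v,u]
a=(u-p["cx"])/p["fx"]; b=(v-p["cy"])/p["fy"]; th=np.hypot(a,b); k=np.tan(th)/np.maximum(th,1e-9)
ok=th<1.2; C=(np.stack([a*k*d,b*k*d,d],1)@T[:3,:3].T+T[:3,3]); W=C@M.T+s["ee_pos"]
def rect(n,q): 
    r=cv2.minAreaRect((W[q,:2]*1000).astype(np.float32)); print(n,np.round(r[0],1),np.round(r[1],1),round(r[2],1),q.sum(),np.median(W[q,2]).round(4),"x",W[q,0].min().round(3),W[q,0].max().round(3))
B=lambda x0,x1,y0,y1,z0,z1: ok&(W[:,0]>x0)&(W[:,0]<x1)&(W[:,1]>y0)&(W[:,1]<y1)&(W[:,2]>z0)&(W[:,2]<z1)
rect("bar",B(.6,.8,-.25,.12,.232,.26)); rect("rel",B(.66,.75,-.12,0,.125,.14)); rect("panel",B(.62,.70,-.2,.1,.098,.108))
q=ok&(abs(C[:,1])<.03)&(C[:,0]>-.03)&(C[:,0]<.08)&(C[:,2]>-.065)&(C[:,2]<.03)
q2=q&(C[:,0]<.045)&(C[:,0]>.008);q3=q&(C[:,0]>.05)
print("contactor in tool: x",np.percentile(C[q,0],[1,99]).round(4),"y",np.percentile(C[q,1],[1,99]).round(4),"top z",np.median(C[q2,2]))
A=C[q2]; A=A[A[:,2]<np.median(A[:,2])+.006]; print(np.linalg.lstsq(np.c_[A[:,:2],np.ones(len(A))],A[:,2],rcond=None)[0])
x,y=unit(-.016,0); go(x,y,.157,-.122)
E
```

```text
[ 0.58025173 -0.05115538  0.1719493 ] [ 3.13176876 -0.01834901 -0.12786507] [-0.51789972  0.30080182 -3.39890536] 0.5903633920740291
bar [713.9 -67.1] [262.6  31.7] 82.7 23513 0.2412 x 0.683 0.746
rel [707.1 -62.9] [70.4 38.9] 83.2 7277 0.1317 x 0.684 0.73
panel [659.9 -66.4] [253.   50.2] 89.8 10034 0.1034 x 0.635 0.685
contactor in tool: x [-0.0127  0.063 ] y [-0.0283  0.0281] top z -0.04788106293221657
[ 0.05557402  0.00688071 -0.04941403]
tool shift [ 0.0711 -0.0019  0.017 ] turn -0.004
```

View pics/w2.png

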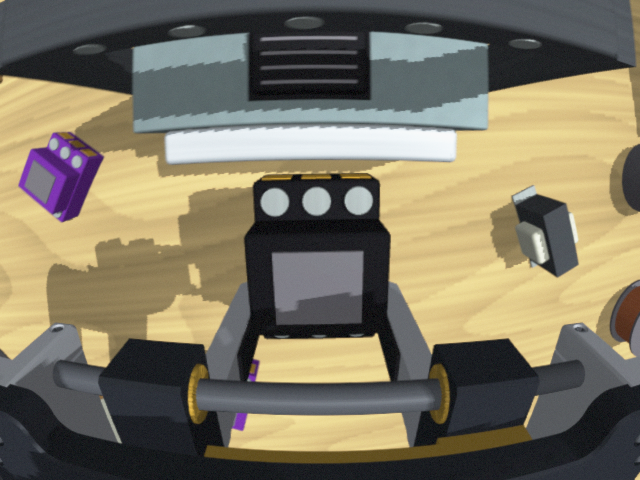

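Wrist view: the contactor is level enough (about 2° nose-down) at (317,255), with its front at tool x = +63 mm. The release plate is at (308,60) under the bar, straight ahead. I'll advance and press.

Request:
carry_out:
  moves:
    - [1,[0,0,0.009],0]
    - [1,[0.02,0,0.008],0]
    - [1,[0.03,0,0],0]
    - [1,[0.021,0,0],0]
    - [1,[0,0,0],0]
  newtons: 60

```text
clock: 8.1
ee_pos: [0.6529, -0.0545, 0.1598]
tcp_rot: [3.133, -0.024, -0.12]
force: [0.2, 0.2, -3.2]
width: 0.595
```

```bash
python3 - <<'E'
from h import *
s=bot.sense(); print(s['ee_pos'],s['tcp_rot'],s['force'],s['wrist_torque'])
x,y=unit(-.016,0,o=(.669,-.060)); go(x,y,.132,-.122)
E
```

```text
[ 0.65286067 -0.05446125  0.15978225] [ 3.13264998 -0.02414432 -0.11962504] [ 0.19902301  0.20379677 -3.21097061] [ 0.10356141  0.15413673 -0.03549127]
tool shift [0.     0.0033 0.0278] turn 0.002
```

Request:
carry_out:
  moves:
    - [1,[0,0.002,0.005],0]
    - [1,[0,0,0.004],0]
    - [1,[0,0,0.004],0]
    - [1,[0,0,0.003],0]
    - [1,[0,0,0],0]

```text
clock: 8.72
ee_pos: [0.6524, -0.0584, 0.1441]
tcp_rot: [3.133, -0.024, -0.122]
force: [-0.9, 0.8, -3.1]
width: 0.597
```

Request:
carry_out:
  moves:
    - [1,[0,0,0.003],0]
    - [1,[0,0,0.002],0]
    - [1,[0,0,0],0]

```text
clock: 9.1
ee_pos: [0.653, -0.0585, 0.1398]
tcp_rot: [3.132, -0.025, -0.122]
force: [-1.4, -0.5, 2.0]
width: 0.594
```

Request:
carry_out:
  moves:
    - [1,[0,0,0.003],0]
    - [1,[0,0,0.003],0]
    - [1,[0,0,0],0]

```text
clock: 9.48
ee_pos: [0.6534, -0.0585, 0.1337]
tcp_rot: [3.133, -0.026, -0.122]
force: [-1.8, 0.2, 2.7]
width: 0.591
```

Request:
carry_out:
  moves:
    - [1,[0,0,0.003],0]
    - [1,[0,0,0],0]
    - [1,[0,0,0],0]

```text
clock: 9.85
ee_pos: [0.6537, -0.0586, 0.1334]
tcp_rot: [3.132, -0.027, -0.122]
force: [-6.3, 1.3, 13.4]
width: 0.593
```

```bash
python3 - <<'E'
from h import *
s=bot.sense(); print(s['ee_pos'],s['tcp_rot'],s['force'],s['wrist_torque'])
p=cams.snapshot("scene"); c=p["pixels"][160:330,220:420]; cv2.imwrite("pics/s2.png",cv2.resize(c,None,fx=3,fy=3,interpolation=cv2.INTER_CUBIC))
for m in cams.masks_of(p,"tray_front")[:1]:
    P,u,v=pts(p,m["mask"]); print(m["confidence"],m["rect"],np.percentile(P,[2,50],axis=0))
E
```

```text
[ 0.65368719 -0.05862921  0.13344361] [ 3.13227859 -0.02681778 -0.12195619] [-6.29981087  1.3426102  13.36192354] [0.34693545 0.76730004 0.094951  ]
0.8 [294.9, 220.3, 365.2, 280.5] [[ 0.50872026 -0.14817245  0.02306044]
 [ 0.60016415 -0.04969962  0.03870932]]
```

View pics/s2.png

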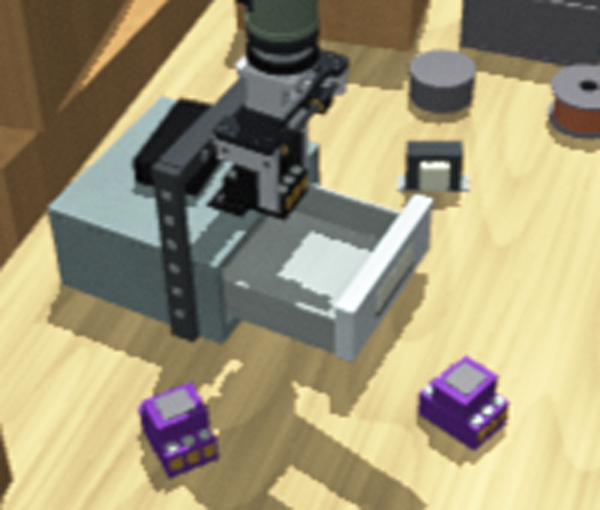

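The drawer is fully open; its panel is at crop (385,280). Next I raise, back out and look at the held contactor.

Request:
carry_out:
  moves:
    - [1,[0,0,-0.01],0]
    - [1,[0,0,-0.012],0]
    - [1,[-0.03,0,0],0]
    - [1,[-0.045,0,0],0]
    - [1,[0,0,0],0]

```text
clock: 10.58
ee_pos: [0.572, -0.0477, 0.1471]
tcp_rot: [3.133, -0.014, -0.122]
force: [0.3, 0.3, -3.6]
width: 0.591
```

```bash
python3 - <<'E'
from h import *
s=bot.sense(); print(s['ee_pos'],s['tcp_rot'],s['force'],s['width'])
p=cams.snapshot("wrist"); cv2.imwrite("pics/w3.png",p["pixels"])
T=p["tool_from_camera"]
M=R.from_euler("xyz",s["tcp_rot"]).as_matrix()
v,u=np.nonzero(p["range_z"]>0); d=p["range_z"][v,u]
a=(u-p["cx"])/p["fx"]; b=(v-p["cy"])/p["fy"]; th=np.hypot(a,b); k=np.tan(th)/np.maximum(th,1e-9)
ok=th<1.2; C=(np.stack([a*k*d,b*k*d,d],1)@T[:3,:3].T+T[:3,3]); W=C@M.T+s["ee_pos"]
q=ok&(abs(C[:,1])<.03)&(C[:,0]>-.03)&(C[:,0]<.08)&(C[:,2]>-.065)&(C[:,2]<.03)
q2=q&(C[:,0]<.045)&(C[:,0]>.008)
print("contactor in tool: x",np.percentile(C[q,0],[1,99]).round(4),"top z",np.median(C[q2,2]))
A=C[q2]; A=A[A[:,2]<np.median(A[:,2])+.006]; print(np.linalg.lstsq(np.c_[A[:,:2],np.ones(len(A))],A[:,2],rcond=None)[0])
p=cams.snapshot("top"); P,u,v=pts(p)
m=(P[:,0]>.45)&(P[:,0]<.6)&(P[:,1]>-.2)&(P[:,1]<.12)&(P[:,2]>.097)&(P[:,2]<.108)
print("panel top",cv2.minAreaRect((P[m,:2]*1000).astype(np.float32)),m.sum())
x,y=unit(-.093,0,o=(.669,-.060)); print(x,y); go(x,y,.06,-.122)
E
```

```text
[ 0.5720278  -0.04769844  0.14706998] [ 3.13345094 -0.01449291 -0.12192119] [ 0.28893168  0.320736   -3.63559407] 0.5909860721064925
contactor in tool: x [-0.0127  0.063 ] top z -0.04786320232965892
[ 0.05746872  0.00592291 -0.04947589]
panel top ((528.5629272460938, -40.118682861328125), (205.04774475097656, 24.013364791870117), 82.90535736083984) 380
0.5766912479836466 -0.04868212470543306
tool shift [-0.0027 -0.001   0.0897] turn -0.0
```

View pics/w3.png

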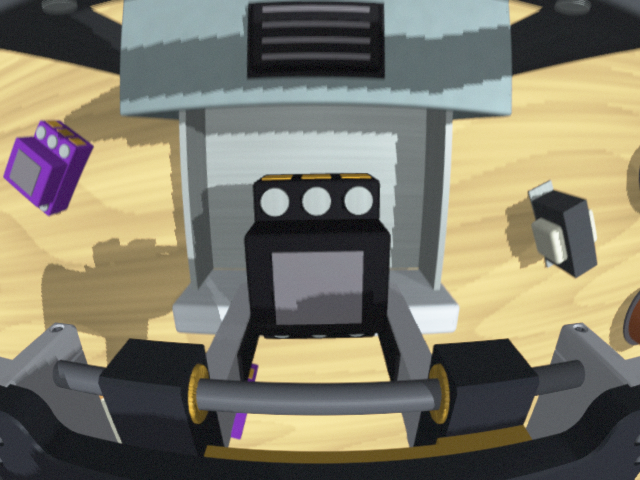

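The contactor is held as before, nose down about 2.5°. It is centred over the open drawer, with the panel's inner face 18 mm behind it. Lowering now.

Request:
carry_out:
  moves:
    - [1,[0.003,0,0.03],0]
    - [1,[0,0,0.04],0]
    - [1,[0,0,0.02],0]
    - [1,[0,0,0.008],0]
    - [1,[0,0,0],0]

```text
clock: 11.3
ee_pos: [0.584, -0.0509, 0.0525]
tcp_rot: [3.132, -0.025, -0.122]
force: [0.4, 0.1, -2.3]
width: 0.593
```

Request:
carry_out:
  moves:
    - [1,[0,0,0.002],0]
    - [1,[0,0,0.002],0]
    - [1,[0,0,0],0]

```text
clock: 11.68
ee_pos: [0.5836, -0.0508, 0.049]
tcp_rot: [3.132, -0.025, -0.122]
force: [-0.5, -0.1, -3.4]
width: 0.588
```

Request:
carry_out:
  moves:
    - [1,[0,0,0.003],0]
    - [1,[0,0,0.002],0]
    - [1,[0,0,0.001],0]
    - [1,[0,0,0],0]

```text
clock: 12.18
ee_pos: [0.5833, -0.0508, 0.0424]
tcp_rot: [3.133, -0.024, -0.122]
force: [-0.6, -1.3, -3.1]
width: 0.593
```

Request:
carry_out:
  moves:
    - [1,[0,0,0.002],0]
    - [1,[0,0,0],0]

```text
clock: 12.42
ee_pos: [0.5833, -0.0508, 0.0403]
tcp_rot: [3.133, -0.024, -0.122]
force: [-0.2, -0.3, -3.2]
width: 0.593
```

Request:
carry_out:
  moves:
    - [1,[0,0,0.001],0]
    - [1,[0,0,0.001],0]
    - [1,[0,0,0],0]

```text
clock: 12.8
ee_pos: [0.5844, -0.0509, 0.0398]
tcp_rot: [3.132, -0.026, -0.122]
force: [-2.3, 0.0, 4.5]
width: 0.593
```

Request:
carry_out:
  moves:
    - [1,[0,0,0.001],0]
    - [1,[0,0,0],0]

```text
clock: 13.05
ee_pos: [0.5854, -0.0511, 0.0398]
tcp_rot: [3.132, -0.028, -0.122]
force: [-2.9, 0.7, 8.7]
width: 0.595
```

Request:
carry_out:
  moves:
    - [1,[0,0,0],0]
    - [1,[0,0,0.001],0]
    - [1,[0,0,0],0]
  newtons: 8

```text
clock: 13.42
ee_pos: [0.5864, -0.0512, 0.0395]
tcp_rot: [3.132, -0.03, -0.122]
force: [-1.8, 1.0, 10.8]
width: 0.599
```

Request:
carry_out:
  moves:
    - [1,[0,0,0],0]
    - [1,[0,0,0],0]
  newtons: 3

```text
clock: 13.68
ee_pos: [0.5848, -0.051, 0.0375]
tcp_rot: [3.132, -0.027, -0.122]
force: [-0.6, 0.1, 3.8]
width: 0.603
```

Request:
carry_out:
  moves:
    - [0.0,[0,0,0],0]
    - [-0.6,[0,0,0],0]
    - [-0.9,[0,0,0],0]
    - [-0.9,[0,0,0],0]
    - [-0.9,[0,0,0],0]

```text
clock: 14.3
ee_pos: [0.5833, -0.0508, 0.0362]
tcp_rot: [3.133, -0.024, -0.122]
force: [-0.2, -0.4, -0.2]
width: 0.945
```

Request:
carry_out:
  moves:
    - [-0.9,[0,0,-0.01],0]
    - [-0.9,[0,0,-0.04],0]
    - [-0.9,[0,0,-0.06],0]
    - [-0.9,[-0.02,0,-0.04],0]
    - [1,[-0.06,0,0],0]

```text
clock: 14.92
ee_pos: [0.5054, -0.0407, 0.1908]
tcp_rot: [3.131, -0.038, -0.122]
force: [-0.6, -0.6, -0.2]
width: 0.877
```

Request:
carry_out:
  moves:
    - [1,[-0.06,0,0],0]
    - [1,[-0.04,0,0],0]
    - [1,[0,0,0],0]

```text
clock: 15.3
ee_pos: [0.3993, -0.0266, 0.1822]
tcp_rot: [3.132, -0.025, -0.122]
force: [-0.4, -0.3, 1.5]
width: 0.558
```

```bash
python3 - <<'E'
from h import *
s=bot.sense(); print(s['ee_pos'],s['tcp_rot'],s['force'],s['width'])
p=cams.snapshot("wrist"); cv2.imwrite("pics/w4.png",p["pixels"])
p=cams.snapshot("top"); P,u,v=pts(p)
def rect(n,m): print(n,cv2.minAreaRect((P[m,:2]*1000).astype(np.float32)),m.sum(),P[m,2].min(),P[m,2].max())
B=lambda x0,x1,y0,y1,z0,z1: (P[:,0]>x0)&(P[:,0]<x1)&(P[:,1]>y0)&(P[:,1]<y1)&(P[:,2]>z0)&(P[:,2]<z1)
rect("panel",B(.48,.56,-.2,.12,.097,.108)); rect("contactor top",B(.56,.66,-.1,.0,.080,.1))
x,y=unit(-.18,0,o=(.669,-.060)); print(x,y); go(x,y,.068,-.122)
E
```

```text
[ 0.39926364 -0.02657465  0.18224162] [ 3.13237789 -0.02467441 -0.12218133] [-0.3838903  -0.30258325  1.54055495] 0.5576828073808723
panel ((528.6183471679688, -39.78038024902344), (204.66444396972656, 24.476165771484375), 82.89081573486328) 536 0.09705239618851434 0.10799190797841923
contactor top ((605.9130859375, -52.79551696777344), (55.73775863647461, 44.48562240600586), 83.93991088867188) 272 0.08028557650107825 0.09653188075157797
0.49033789932318694 -0.038094434913741405
tool shift [ 0.0854 -0.0012  0.1176] turn -0.0
```

View pics/w4.png

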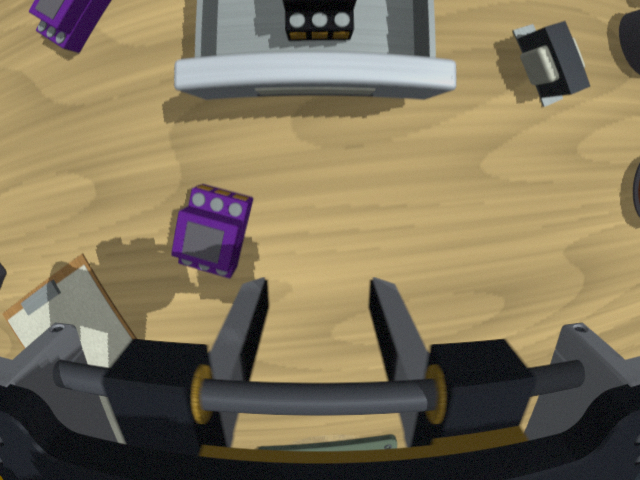

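The contactor stands upright in the drawer (w4 at (320,18), matching the measured centre (0.606, −0.053)) and the panel is at (315,75). Now the closed fingers go down in front of the panel to push.

Request:
carry_out:
  moves:
    - [1,[0.03,0,0],0]
    - [1,[0.04,0,0.02],0]
    - [1,[0.009,0,0.05],0]
    - [1,[0,0,0.045],0]
    - [1,[0,0,0],0]
  newtons: 30

```text
clock: 16.02
ee_pos: [0.4802, -0.0375, 0.0655]
tcp_rot: [3.134, -0.016, -0.122]
force: [-0.4, 0.9, 0.1]
width: 0.005
```

Request:
carry_out:
  moves:
    - [1,[0.01,0,0],0]
    - [1,[0.01,0,0],0]
    - [1,[0.01,0,0],0]
    - [1,[0.01,0,0],0]
    - [1,[0.01,0,0],0]

```text
clock: 16.65
ee_pos: [0.5323, -0.0442, 0.0705]
tcp_rot: [3.132, -0.023, -0.122]
force: [-3.5, -0.1, 2.4]
width: 0.004
```

Request:
carry_out:
  moves:
    - [1,[0.012,0,0.0],0]
    - [1,[0.014,0,0.0],0]
    - [1,[0.014,0,0],0]
    - [1,[0.014,0,0],0]
    - [1,[0.014,0,0],0]

```text
clock: 17.27
ee_pos: [0.5982, -0.0524, 0.0705]
tcp_rot: [3.132, -0.019, -0.122]
force: [-6.6, 0.4, 1.9]
width: 0.005
```

Request:
carry_out:
  moves:
    - [1,[0.012,0,0.002],0]
    - [1,[0.008,0,0.002],0]
    - [1,[0.006,0,0],0]
    - [1,[0.004,0,0],0]
    - [1,[0,0,0],0]

```text
clock: 17.9
ee_pos: [0.6276, -0.0558, 0.0676]
tcp_rot: [3.133, -0.019, -0.122]
force: [-7.7, 0.5, 4.3]
width: 0.004
```

Request:
carry_out:
  moves:
    - [1,[0.004,0,0],0]
    - [1,[0.003,0,0],0]
    - [1,[0.002,0,0],0]
    - [1,[0,0,0],0]

```text
clock: 18.4
ee_pos: [0.6372, -0.057, 0.0676]
tcp_rot: [3.133, -0.02, -0.122]
force: [-5.5, 0.5, 2.2]
width: 0.008
```

Request:
carry_out:
  moves:
    - [1,[0.002,0,0],0]
    - [1,[0.002,0,0],0]
    - [1,[0,0,0],0]

```text
clock: 18.77
ee_pos: [0.641, -0.0575, 0.0676]
tcp_rot: [3.133, -0.02, -0.122]
force: [-4.6, 0.4, 1.3]
width: 0.004
```

Request:
carry_out:
  moves:
    - [1,[0.002,0,0],0]
    - [1,[0.001,0,0],0]
    - [1,[0,0,0],0]

```text
clock: 19.15
ee_pos: [0.643, -0.0577, 0.0676]
tcp_rot: [3.133, -0.018, -0.122]
force: [-8.5, -0.3, 3.5]
width: 0.004
```

Request:
carry_out:
  moves:
    - [1,[0.001,0,0],0]
    - [1,[0,0,0],0]

```text
clock: 19.4
ee_pos: [0.6431, -0.0577, 0.0676]
tcp_rot: [3.133, -0.016, -0.122]
force: [-10.8, 0.6, 5.1]
width: 0.006
```

Request:
carry_out:
  moves:
    - [1,[-0.006,0,0],0]
    - [1,[-0.01,0,0],0]
    - [1,[-0.03,0,0],0]
    - [1,[-0.05,0,0],0]
    - [1,[-0.06,0,0],0]

```text
clock: 20.02
ee_pos: [0.4931, -0.0398, 0.0661]
tcp_rot: [3.132, -0.03, -0.122]
force: [0.1, 0.0, -0.0]
width: 0.002
```

Request:
carry_out:
  moves:
    - [1,[0,0,-0.04],0]
    - [1,[0,0,-0.05],0]
    - [1,[0,0,-0.03],0]
    - [1,[0,0,0],0]

```text
clock: 20.52
ee_pos: [0.4926, -0.0386, 0.1891]
tcp_rot: [3.131, -0.035, -0.122]
force: [-0.1, -0.8, -0.1]
width: 0.001
```

```bash
python3 - <<'E'
from h import *
s=bot.sense(); print(s['clock'],s['ee_pos'],s['force'])
p=cams.snapshot("top"); P,u,v=pts(p)
cv2.imwrite("pics/f1.png",cv2.resize(p["pixels"][130:340,140:520],None,fx=2.1,fy=2.1,interpolation=cv2.INTER_CUBIC))
for n in ["tray_front","transformer","multimeter","spool","spray_can","bit_case","tape_roll","contactor"]:
    for m in cams.masks_of(p,n):
        if m["confidence"]>.5:
            Q,_,_=pts(p,m["mask"]); print(n,round(m["confidence"],2),np.median(Q,0).round(3),Q.min(0).round(3))
m=(P[:,0]>.6)&(P[:,0]<.672)&(P[:,1]>-.2)&(P[:,1]<.08)&(P[:,2]>.097)&(P[:,2]<.108)
print("panel",cv2.minAreaRect((P[m,:2]*1000).astype(np.float32)))
m=(P[:,0]>.66)&(P[:,0]<.74)&(P[:,1]>-.1)&(P[:,1]<-.03)&(P[:,2]>.122)&(P[:,2]<.14)
print("release z",np.median(P[m,2]))
E
```

```text
20.525 [ 0.49258702 -0.03863548  0.18909858] [-0.12868175 -0.7961835  -0.09439375]
tray_front 0.89 [ 0.654 -0.056  0.1  ] [ 0.633 -0.155 -0.   ]
transformer 0.64 [ 0.543 -0.284  0.053] [ 0.502 -0.325 -0.012]
multimeter 0.79 [0.419 0.473 0.031] [ 0.344  0.404 -0.008]
spool 0.84 [ 0.394 -0.484  0.049] [ 0.342 -0.542 -0.005]
spray_can 0.58 [0.588 0.479 0.158] [ 0.562  0.461 -0.007]
bit_case 0.87 [ 0.789 -0.104  0.152] [ 0.721 -0.164  0.124]
bit_case 0.56 [ 0.587 -0.47   0.044] [ 0.545 -0.521 -0.004]
tape_roll 0.83 [ 0.587 -0.47   0.044] [ 0.545 -0.539 -0.008]
contactor 0.92 [0.666 0.204 0.054] [0.627 0.161 0.001]
contactor 0.68 [0.406 0.08  0.058] [0.367 0.055 0.026]
panel ((656.6845092773438, -64.60868835449219), (221.3818359375, 25.786121368408203), 83.2306137084961)
release z 0.13101478878348746
```

View pics/f1.png

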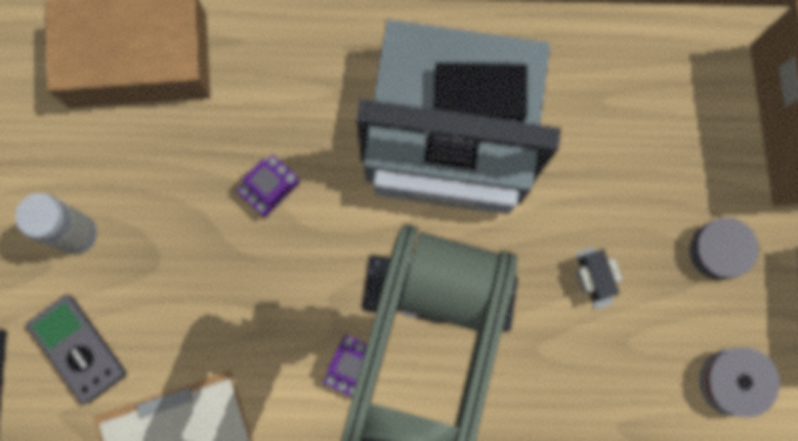

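The drawer stays shut: its panel is back at its starting position (view (445,188)), and the release is up. Nothing else has moved and the arm is clear.

```bash
python3 -c "
from h import *
print(ticket.hand_in(), bot.sense()['clock'])"
```

```text
the job is handed in; nothing more can be done
the job is handed in; nothing more can be done
```

The drawer popped out, the black contactor is upright inside it, and the drawer is latched shut. I handed the job in after about 21 s of robot time.

- **Release:** I did not press it with a leaned tool as the task suggests, because the moves offered no tilt. I gripped the contactor near its rear end and pressed the plate with its front, under the bar, with about 16 N.
- **Placing:** I lowered the contactor until it touched the drawer floor and eased the grip before opening. The camera showed it standing upright in the middle of the drawer.
- **Closing:** I pushed the panel with closed fingers to its hard stop at about 11 N.
- **Last checks:** The panel stayed at its original shut position with the fingers withdrawn, and the release was up at about 131 mm. The loose things and the purple look-alikes had not moved; the nearer purple one was partly hidden by the arm. The robot was touching nothing.
- **Possible range failure:** While I tried the reach limit early on, the elbow read 0.2248 rad against a listed minimum of 0.23. I backed off at once, but that may count as passing its range.

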